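Snap a circuit board onto its barbed posts

TASK

Mount the loose circuit board on the grey tray: fit its three holes over the three white posts, then press it down until both barbs of every post have snapped out over the board. Press firmly but never with more than about 25 N in all, or the board is spoiled; let go of it at the end.

Things in the scene. Friction and masses are not known exactly. Their poses are not given: they have to be found in the camera images.
- board: green circuit board 140 x 96 x 2 mm, 0.45 kg, on four 1 mm solder blobs; origin: middle of its underside, x along the 140 mm, z up. A grey transformer block stands in its middle (28 in x, 34 in y, top 28 mm over the underside): grip it across y. Low parts only near the board's y edges; bare within 15 mm of x = -35, y = +-27 and x = 35, y = 0
- foot_plate: fixed base plate 152 x 108 mm on the bench, origin under its middle, x along the 152 mm, z up. A grey tray (150 x 106 mm, rim 26 mm over the bench) stands on it on four stiff rubber feet and carries three white snap posts; the board belongs over it with x and y axes the same way as the plate's
- tray (a joint): how far the tray is pushed down on its rubber feet, m, 0 unloaded; 1 mm takes 20 N, the board's weight alone 0.2 mm. 1.6 mm (a push of about 27 N on the board) is too hard. Pressing all three posts home at once takes over 30 N, one alone under 20 N
- hole_a (a point): centre of the 10 mm hole a in the board, at its underside (x = -58, y = -36 mm of the board)
- hole_b (a point): centre of the 10 mm hole b in the board, at its underside (x = -58, y = +36 mm of the board)
- hole_c (a point): centre of the 10 mm hole c in the board, at its underside (x = +58, y = 0 mm of the board)
- seat_a (a point): snap post a (the x = -58 end, y = -36 of the plate): centre of its fixed shoulder, 34 mm over the bench, axes as the plate's. Blunt 7.6 mm pin above it, tip 13.5 mm up; two sprung barbs to +y and -y. The board laid on rests 4 to 6 mm up; a sprung collar (5 to 14 N) resists from 3.5 mm up; the barbs snap out over the board 0.6 mm up, at 16 to 19 N of push 25 mm inboard of the hole
- seat_b (a point): snap post b (the x = -58 end, y = +36 of the plate): centre of its fixed shoulder, 34 mm over the bench, axes as the plate's. Blunt 7.6 mm pin above it, tip 13.5 mm up; two sprung barbs to +y and -y. The board laid on rests 4 to 6 mm up; a sprung collar (5 to 14 N) resists from 3.5 mm up; the barbs snap out over the board 0.6 mm up, at 16 to 19 N of push 25 mm inboard of the hole
- seat_c (a point): snap post c (the single post at the x = +58 end of the plate): centre of its fixed shoulder, 34 mm over the bench, axes as the plate's. Blunt 7.6 mm pin above it, tip 13.5 mm up; two sprung barbs to +y and -y. The board laid on rests 4 to 6 mm up; a sprung collar (5 to 14 N) resists from 3.5 mm up; the barbs snap out over the board 0.6 mm up, at 16 to 19 N of push 25 mm inboard of the hole
- barb_a1 (a joint): +y barb of post a: how far it is pushed in, m; 0 = sprung out (free, or snapped over the board), 2 mm = squeezed in the hole
- barb_a2 (a joint): -y barb of post a: how far it is pushed in, m; 0 = sprung out (free, or snapped over the board), 2 mm = squeezed in the hole
- barb_b1 (a joint): +y barb of post b: how far it is pushed in, m; 0 = sprung out (free, or snapped over the board), 2 mm = squeezed in the hole
- barb_b2 (a joint): -y barb of post b: how far it is pushed in, m; 0 = sprung out (free, or snapped over the board), 2 mm = squeezed in the hole
- barb_c1 (a joint): +y barb of post c: how far it is pushed in, m; 0 = sprung out (free, or snapped over the board), 2 mm = squeezed in the hole
- barb_c2 (a joint): -y barb of post c: how far it is pushed in, m; 0 = sprung out (free, or snapped over the board), 2 mm = squeezed in the hole

How it is judged:
On the way:
1. the board lies on the posts, each pin through its hole (horizontal distance between hole_a and seat_a below 0.004 m and horizontal distance between hole_b and seat_b below 0.004 m and horizontal distance between hole_c and seat_c below 0.004 m and z of hole_a in the frame of seat_a below 0.0095 m and z of hole_b in the frame of seat_b below 0.0095 m and z of hole_c in the frame of seat_c below 0.0095 m), for 0.2 s.
At the end, for the whole second after the job is handed in: At all three posts the board's hole is within 3 mm of the post's axis and its underside less than 2.5 mm over the shoulder, all six barbs are sprung out over the board (pushed in less than 0.8 mm), and the board is at rest (horizontal distance between hole_a and seat_a below 0.003 m and horizontal distance between hole_b and seat_b below 0.003 m and horizontal distance between hole_c and seat_c below 0.003 m and z of hole_a in the frame of seat_a below 0.0025 m and z of hole_b in the frame of seat_b below 0.0025 m and z of hole_c in the frame of seat_c below 0.0025 m and value of joint each of barb_a1, barb_a2, barb_b1, barb_b2, barb_c1, barb_c2 below 0.0008 m and linear speed of board below 0.02 m/s); the robot touches nothing.
It fails at once if the tray is pushed down more than 1.6 mm on its feet (about 27 N on top of the board's weight) (value of joint tray above 0.0016 m).
It also fails if it takes over 48 s, if anything falls off the work surface, if the arm or the gripper's body presses on something with over 40 N, if the wrist force passes 120 N, or if a joint passes its speed limit or range.

ROBOT

A 7-joint arm with a two-finger parallel gripper is mounted at the origin on a cart in front of the work surface, level with it; the furniture and walls round the work are solid. World frame = base frame: x ahead of the robot, y to its left, z up, the work surface at z = 0. Lengths are in m, angles in rad, forces in N, time in s.
With the tool pointing down it reaches from about 0.425 to 0.925 m from the base axis. Payload 6.8 kg.
Tool frame: the origin (TCP) lies at the very end of the fingers, on their centre line; the grasp point (between the pads) lies bot.hold_point_z behind it (bot.hold_point_z is the distance from the TCP to the grasp point, in m); x points along the fingers, z is the direction in which the jaws open and shut, and the axes are right-handed (so a half turn about x gives the same grasp; the last joint's range is limited). The gripper opens to 85 mm and grips with 20 to 120 N. Pads are 22 mm wide; open, the fingers measure 114 mm over their backs; the gripper's body (76 mm by 85 mm) begins 54 mm behind the grasp point. The pads swing forward as they close: fully open they stand 13 mm farther back than shut.
Start: joints at [1.182, 0.477, 0.022, 1.555, -0.011, 1.109, -0.083], TCP at [0.187, -0.649, 0.231] pointing down, gripper open.
Joint ranges: [-2.96, 2.96], [-0.34, 2.1], [-1.41, 1.46], [0.24, 2.44], [-1.37, 4.51], [0.17, 1.92], [-2.96, 2.96]. Speed limits (rad/s): [2.39, 2.39, 3.14, 3.14, 3.14, 3.14, 3.14].

INTERFACE

Orientations are given as a unit quaternion [w, x, y, z].
In Python, from station import bot gives the robot as it stands.
- The arm moves only by the tool drive_tool, never from a script. Its arguments are lists of equal length, an entry for each row: "slide": the shift along the world's x, y, z in mm, a list of three; "turn": the turn, a rotation vector about the world's x, y, z in rad, a list of three; "gripper": the opening, from 0 (shut) to 1 (fully open). A call has 1 to 10 rows; each row is the pose to reach, as a shift and turn from the pose measured when the call began; what a row does not reach only later rows make up. A row lasts 1/10 s, in which the tool goes at most 50 mm and 8.59 degrees, less where a joint would pass 70% of its speed; a pose out of reach is approached as far as the arm can. A call with a gripper value outside its range is refused whole. The fingers move at their own pace and stop on an object; "squeeze" is the grip in N (left out, the last holds). Time passes only in rows, so rows that repeat a pose let the fingers close. It gives the time, the measured TCP pose, the force and the opening at its end, in the units of the state.
- bot.get_obs(): the state, without advancing time (a new reading comes with each control period).
- bot.read_camera(name): name is "scene" or "top" or "wrist"; returns a dict with "color" (420x560x3 uint8, red, green, blue), "fovy" (degrees; the focal length in pixels is half the picture's height over the tangent of half this angle, whatever the lens; pixels are square), "cx", "cy" (the principal point, pixels), "R" (3x3) and "t" (3): a world point X has camera coordinates R X + t. Camera axes: x right, y down, z forward; pixel columns grow to the right and rows downward; lengths in m; the calibration is good to about 2 mm. A picture is of the moment at which its call begins. There is no depth.
- bot.hand_in(): hands the job in, once; it reports no verdict.
The state is a dict: "t": time; "q": joint angles; "joint_vel": joint speeds; "joint_torque": joint torques, N m; "eef_pos": TCP position; "tool_rot": TCP orientation; "contact_force": force on the tool from outside, world axes, zero at the start; "torque": the same for the moment, N m; "gripper_width": opening from 0.0 (shut) to 1.0 (fully open).
Only numpy, scipy, OpenCV 4.12 (cv2) and the standard library are available. Lean on these libraries where they do the work, as an engineer would, in place of code of your own. Each camera call takes 0.05 s, during which the arm holds its last target.

## Working session

There is one attempt and no reset: what is moved stays moved. The work goes in short steps, Python scripts to look and compute and a tool call to move; the robot and the scene stay as the last step left them, time stands still between calls to the robot, and variables do not carry over. Pictures are saved under pics/ and viewed, and the job is handed in when it is done.

Besides the shell and the picture viewer there is one more tool, called after "Call:" as name(argument=value, ...) on one line, values as JSON. drive_tool: Moves the arm, as the interface text tells. Its arguments: {"type":"object","properties":{"slide":{"type":"array"},"turn":{"type":"array"},"gripper":{"type":"array"},"squeeze":{"type":"number"}},"required":["slide","turn","gripper"]}

```bash
ls; mkdir -p pics; python3 - <<'E'
from station import bot
import cv2,json
print(bot.get_obs(), bot.hold_point_z)
for n in ["scene","top","wrist"]:
    c=bot.read_camera(n); cv2.imwrite(f"pics/{n}0.png",c["color"][:,:,::-1]); print(n,c["fovy"],c["cx"],c["cy"],c["R"],c["t"])
E
```

```text
pics
{'t': 0.0, 'q': array([ 1.18192148,  0.47778872,  0.02233045,  1.55645311, -0.01149657,
        1.10932013, -0.0830877 ]), 'joint_vel': array([ 0.00041378, -0.0006226 ,  0.00127227,  0.00086977,  0.00213383,
        0.00107325, -0.00103536]), 'joint_torque': array([-6.20624705e-04, -5.96461523e+01,  1.60761159e+00, -2.81202757e+01,
        1.24368514e-02,  9.24271240e-03,  3.87631516e-06]), 'eef_pos': array([ 0.18686604, -0.64799423,  0.23033249]), 'tool_rot': array([ 0.56450573,  0.42545703,  0.56560095, -0.42475306]), 'contact_force': array([ 0.11662471, -0.19075819, -0.10088085]), 'torque': array([-0.02669347,  0.00166889,  0.01061589]), 'gripper_width': 0.9986324325112812} 0.0187
scene 44.497706277048486 283.1516808029572 209.30916524374217 [[-0.96169287  0.27411979  0.00227362]
 [ 0.20469151  0.72358546 -0.65918546]
 [-0.18234094 -0.63346857 -0.75197697]] [ 0.47604275 -0.23357981  1.2772272 ]
top 52.67211791082065 280.39172875610757 207.4287422576191 [[-3.11718082e-03 -9.99927638e-01  1.16190459e-02]
 [-9.81782223e-01  8.52745822e-04 -1.90007736e-01]
 [ 1.89984078e-01 -1.19996612e-02 -9.81713837e-01]] [0.20432787 0.55267241 0.78970957]
wrist 70.47129878197823 279.6855681726823 208.517995697189 [[ 0.27639645 -0.96104201 -0.00180288]
 [-0.91072031 -0.26252206  0.31885841]
 [-0.30690963 -0.08648941 -0.94780064]] [-0.67470654 -0.04153396  0.38112786]
```

View pics/scene0.png

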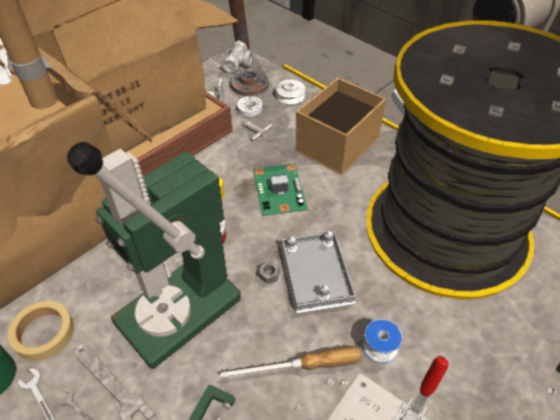

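View pics/top0.png

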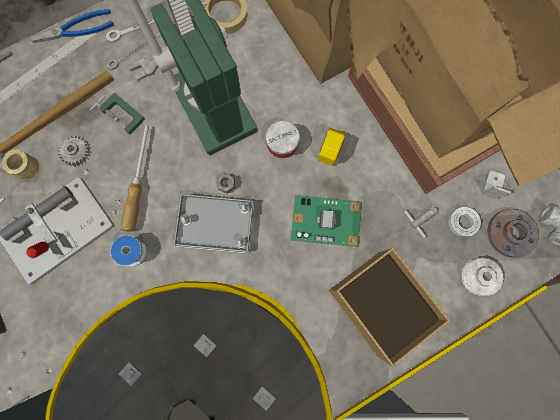

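View pics/wrist0.png

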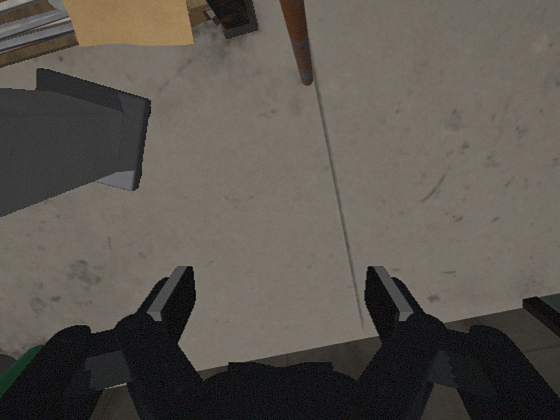

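```bash
cat > h.py <<'E'
import numpy as np,cv2
from station import bot
def K(c):
    f=210/np.tan(np.radians(c["fovy"]/2)); return np.array([[f,0,c["cx"]],[0,f,c["cy"]],[0,0,1.]])
def pix2w(c,u,v,z):
    d=np.linalg.inv(K(c))@[u,v,1]; R=np.array(c["R"]);o=-R.T@c["t"]; d=R.T@d
    return o+d*(z-o[2])/d[2]
def w2pix(c,X):
    p=K(c)@(np.array(c["R"])@np.array(X)+c["t"]); return p[:2]/p[2]
def crop(c,u0,v0,u1,v1,s,name):
    im=c["color"][v0:v1,u0:u1,::-1]; cv2.imwrite(name,cv2.resize(im,None,fx=s,fy=s,interpolation=cv2.INTER_CUBIC))
E
python3 - <<'E'
from h import *
c=bot.read_camera("top")
for n,u,v,z in [("board",327,220,0.003),("trafo",328,218,.029),("tray",214,222,.026),("pa",187,219,.047),("spool ctr",190,405,.3),("spooltop",190,284,.3),("spoolright",330,400,.3),("box",390,250,.08),("press r",257,130,0.02),("press top",240,90,.2)]:
    print(n,pix2w(c,u,v,z).round(3), pix2w(c,u,v,0).round(3))
crop(c,160,180,380,265,3.6,"pics/tc.png")
d=bot.read_camera("scene")
crop(d,230,150,370,320,3.5,"pics/sc.png")
R=np.array(d["R"]);print("cam",-R.T@d["t"],bot.get_obs()["t"])
E
```

```text
board [0.536 0.105 0.003] [0.536 0.105 0.   ]
trafo [0.536 0.106 0.029] [0.54  0.103 0.   ]
tray [0.528 0.338 0.026] [0.532 0.341 0.   ]
pa [0.531 0.388 0.047] [0.539 0.398 0.   ]
spool ctr [0.25  0.322 0.3  ] [0.175 0.378 0.   ]
spooltop [0.401 0.327 0.3  ] [0.405 0.387 0.   ]
spoolright [0.254 0.144 0.3  ] [0.182 0.108 0.   ]
box [ 0.466 -0.003  0.08 ] [ 0.473 -0.024  0.   ]
press r [0.728 0.252 0.02 ] [0.735 0.253 0.   ]
press top [0.73  0.274 0.2  ] [0.829 0.292 0.   ]
cam [0.73850953 0.8476055  0.80539068] 0.25
```

View pics/tc.png

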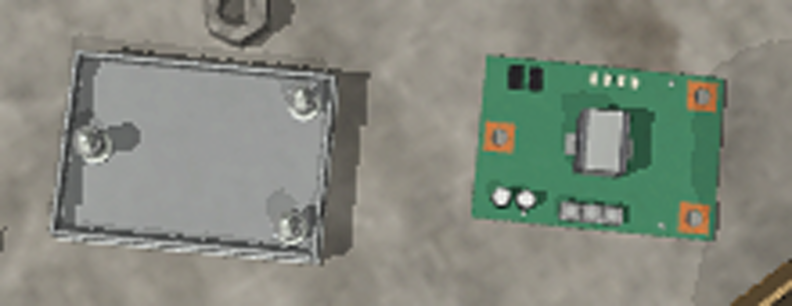

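View pics/sc.png

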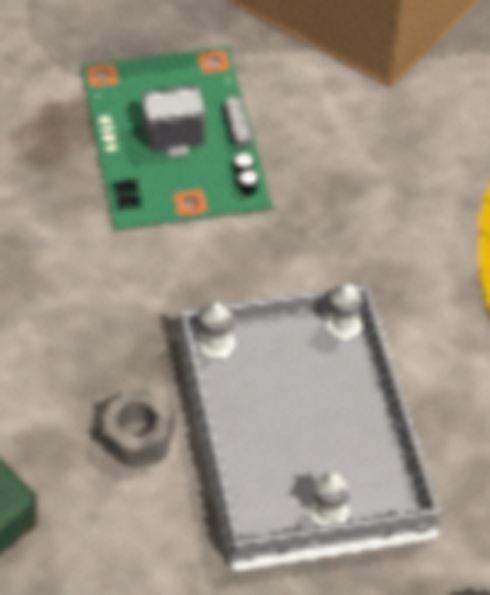

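```bash
cat >> h.py <<'E'
from scipy.optimize import least_squares
def orange(c,box):
    u0,v0,u1,v1=box
    im=cv2.cvtColor(c["color"],cv2.COLOR_RGB2HSV)
    m=((im[...,0]<18)&(im[...,1]>110)&(im[...,2]>90)).astype(np.uint8)
    mm=np.zeros_like(m); mm[v0:v1,u0:u1]=m[v0:v1,u0:u1]
    mm=cv2.morphologyEx(mm,cv2.MORPH_CLOSE,np.ones((5,5)))
    n,l,s,ce=cv2.connectedComponentsWithStats(mm)
    return [(s[i,4],ce[i].round(2)) for i in range(1,n) if s[i,4]>15]
HOL=np.array([[-58,-36,0],[-58,36,0],[58,0,0]])/1000
def place(p,P,z):
    x,y,a=p; P=np.array(P); c,s=np.cos(a),np.sin(a)
    return np.c_[x+c*P[:,0]-s*P[:,1], y+s*P[:,0]+c*P[:,1], z+P[:,2]]
def fit(obs,p0):
    # obs: list (cam, pts local (n,3), z0, pix (n,2))
    def f(p): return np.concatenate([(np.array([w2pix(c,X) for X in place(p,P,z)])-px).ravel() for c,P,z,px in obs])
    r=least_squares(f,p0); return r.x,f(r.x).reshape(-1,2).round(2)
E
python3 - <<'E'
from h import *
t=bot.read_camera("top"); s=bot.read_camera("scene")
print(orange(t,(285,190,365,250))); print(orange(s,(250,160,310,215)))
o=bot.get_obs()
from scipy.spatial.transform import Rotation as Ro
q=o["tool_rot"];print(Ro.from_quat([q[1],q[2],q[3],q[0]]).as_matrix().round(3))
crop(t,170,185,262,257,8,"pics/tray_t.png");crop(s,270,225,365,317,6.4,"pics/tray_s.png")
E
```

```text
[(np.int32(62), array([354.6 , 206.39])), (np.int32(61), array([298.34, 217.56])), (np.int32(65), array([352.46, 240.31]))]
[(np.int32(37), array([290.59, 167.05])), (np.int32(40), array([258.62, 170.88])), (np.int32(48), array([284. , 207.5]))]
[[-0.     0.961  0.277]
 [ 0.     0.277 -0.961]
 [-1.    -0.    -0.   ]]
```

View pics/tray_t.png

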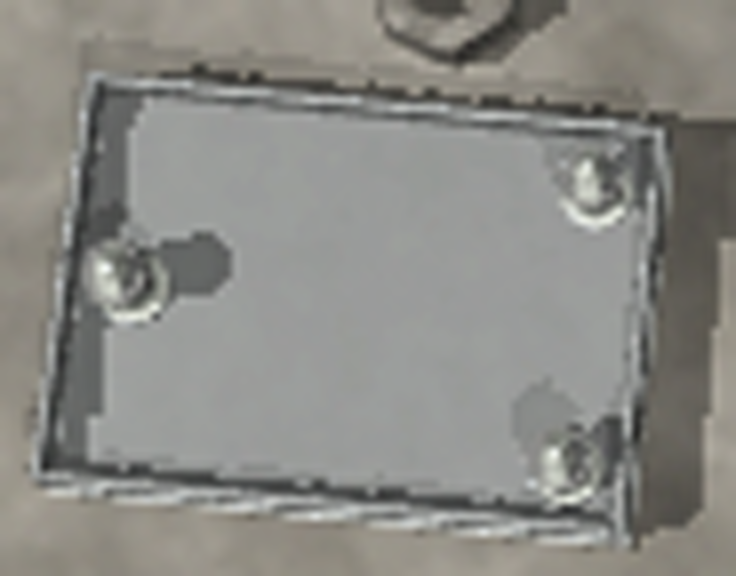

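View pics/tray_s.png

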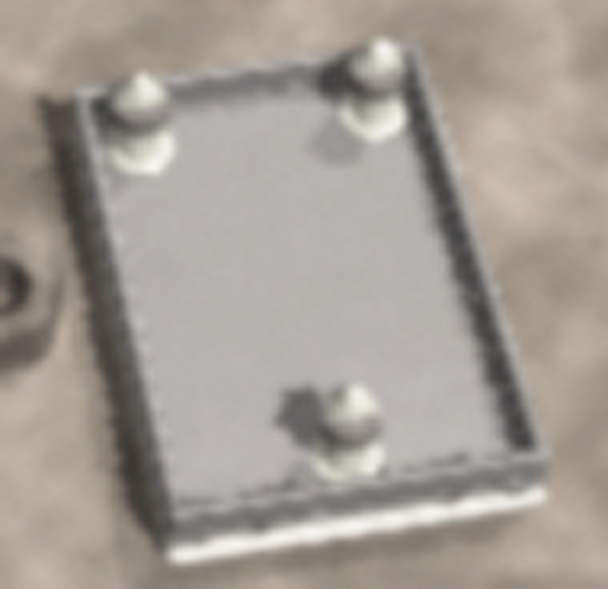

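```bash
python3 - <<'E'
from h import *
t=bot.read_camera("top"); s=bot.read_camera("scene")
bt=[[354.6,206.39],[352.46,240.31],[298.34,217.56]]
bs=[[258.62,170.88],[290.59,167.05],[284,207.5]]
for obs in ([(t,HOL,.003,bt)],[(s,HOL,.003,bs)],[(t,HOL,.003,bt),(s,HOL,.003,bs)]):
    p,r=fit(obs,[.536,.105,1.57]); print("board",p.round(4),r.tolist())
f=lambda L,o,k:(np.array(L)+.5)/k-.5+np.array(o)
C=np.array([[75,53,0],[75,-53,0],[-75,-53,0],[-75,53,0]])/1000
ct=f([[38,480],[92,75],[663,127],[628,545]],(170,185),8)
cs=f([[540,455],[170,517],[78,95],[412,45]],(270,225),6.4)
tip=HOL
tt=f([[595,180],[573,460],[115,270]],(170,185),8)
ts=f([[142,73],[380,40],[350,387]],(270,225),6.4)
for obs in ([(t,C,.026,ct)],[(s,C,.026,cs)],[(t,tip,.0475,tt)],[(s,tip,.0475,ts)],[(t,C,.026,ct),(s,C,.026,cs),(t,tip,.0475,tt),(s,tip,.0475,ts)]):
    p,r=fit(obs,[.53,.338,1.57]); print("tray",p.round(4),r.tolist())
# spool height: scene
for z in (.2,.25,.3,.35): print(z,[pix2w(s,*u,z).round(3).tolist() for u in((400,60),(555,110),(470,118))],[pix2w(t,*u,z).round(3).tolist() for u in((190,284),(330,400),(50,400))])
print([pix2w(s,*u,0).round(3).tolist() for u in((370,230),(450,283),(535,240))])
for z in(.05,.08,.1): print("box",z,pix2w(s,295,112,z).round(3),pix2w(s,345,140,z).round(3),pix2w(t,331,290,z).round(3),pix2w(t,390,251,z).round(3),pix2w(t,447,320,z).round(3))
E
```

```text
board [0.5348 0.1075 1.4675] [[0.1, -0.01], [-0.07, -0.04], [-0.03, 0.05]]
board [0.5351 0.1093 1.4713] [[0.11, 0.13], [-0.05, 0.01], [-0.05, -0.12]]
board [0.5349 0.1081 1.4692] [[-0.2, -0.09], [-0.32, -0.11], [-0.3, 0.07], [0.13, -0.28], [-0.05, -0.35], [-0.15, -0.55]]
tray [0.5269 0.3377 1.4754] [[-0.75, 0.57], [-0.27, -0.15], [1.09, 0.12], [-0.05, -0.57]]
tray [0.5292 0.3415 1.4709] [[0.98, 0.79], [-0.37, 0.38], [-1.03, -0.93], [0.38, -0.65]]
tray [0.5258 0.3359 1.4745] [[0.53, -0.64], [-0.73, 0.23], [0.2, 0.4]]
tray [0.5278 0.3391 1.4668] [[-0.09, 0.05], [0.09, 0.09], [0.0, -0.13]]
tray [0.5275 0.3385 1.4713] [[-1.24, 0.11], [-0.54, -0.57], [0.78, -0.02], [-0.59, -0.73], [1.3, -0.85], [0.11, -1.29], [-0.6, -2.29], [0.68, -1.98], [-0.69, -1.38], [-2.08, -0.54], [-1.04, -0.54], [-0.11, -0.16], [0.02, -0.24], [0.24, -0.49]]
0.2 [[0.24, 0.002, 0.2], [0.028, 0.237, 0.2], [0.195, 0.215, 0.2]] [[0.402, 0.347, 0.2], [0.23, 0.132, 0.2], [0.233, 0.549, 0.2]]
0.25 [[0.281, 0.072, 0.25], [0.087, 0.288, 0.25], [0.24, 0.267, 0.25]] [[0.401, 0.337, 0.25], [0.242, 0.138, 0.25], [0.245, 0.524, 0.25]]
0.3 [[0.322, 0.142, 0.3], [0.146, 0.338, 0.3], [0.285, 0.319, 0.3]] [[0.401, 0.327, 0.3], [0.254, 0.144, 0.3], [0.257, 0.499, 0.3]]
0.35 [[0.364, 0.212, 0.35], [0.204, 0.389, 0.35], [0.33, 0.372, 0.35]] [[0.4, 0.318, 0.35], [0.266, 0.15, 0.35], [0.268, 0.474, 0.35]]
[[0.39, 0.27, 0.0], [0.295, 0.428, 0.0], [0.084, 0.383, -0.0]]
box 0.05 [ 0.445 -0.073  0.05 ] [0.367 0.052 0.05 ] [0.392 0.107 0.05 ] [ 0.466 -0.011  0.05 ] [ 0.335 -0.113  0.05 ]
box 0.08 [ 0.457 -0.037  0.08 ] [0.382 0.083 0.08 ] [0.392 0.11  0.08 ] [ 0.464 -0.003  0.08 ] [ 0.337 -0.101  0.08 ]
box 0.1 [ 0.465 -0.012  0.1  ] [0.392 0.104 0.1  ] [0.392 0.113 0.1  ] [0.462 0.003 0.1  ] [ 0.339 -0.093  0.1  ]
```

Call:
drive_tool(slide=[[20,30,25],[40,65,50],[60,105,75],[80,145,95],[105,185,100],[130,225,100],[155,265,100],[180,310,100],[200,350,100],[215,390,100]], turn=[[0,0,0.06],[0,0,0.12],[0,0,0.18],[0,0,0.24],[0,0,0.3],[0,0,0.36],[0,0,0.42],[0,0,0.48],[0,0,0.54],[0,0,0.6]], gripper=[1,1,1,1,1,1,1,1,1,1])

```text
t: 1.45
eef_pos: [0.4031, -0.2563, 0.3316]
tool_rot: [0.666, 0.238, 0.666, -0.238]
contact_force: [0.5, -0.6, 0.5]
gripper_width: 0.999
```

Call:
drive_tool(slide=[[20,38,0],[40,76,0],[60,114,0],[80,152,0],[95,190,-10],[108,228,-30],[120,266,-50],[128,304,-70],[132,340,-90],[132,364,-110]], turn=[[0,0,0.06],[0,0,0.12],[0,0,0.18],[0,0,0.24],[0,0,0.3],[0,0,0.36],[0,0,0.42],[0,0,0.48],[0,0,0.54],[0,0,0.59]], gripper=[1,1,1,1,1,1,1,1,1,1])

```text
t: 2.45
eef_pos: [0.5353, 0.1108, 0.2211]
tool_rot: [0.707, 0.033, 0.706, -0.032]
contact_force: [0.9, -0.4, 0.1]
gripper_width: 1.002
```

```bash
python3 - <<'E'
from h import *
from scipy.spatial.transform import Rotation as Ro
w=bot.read_camera("wrist"); cv2.imwrite("pics/w1.png",w["color"][:,:,::-1])
o=bot.get_obs();q=o["tool_rot"];M=Ro.from_quat([q[1],q[2],q[3],q[0]]).as_matrix();print(o["eef_pos"],M.round(3),o["q"].round(2))
R=np.array(w["R"]);print("cam tool",M.T@(-R.T@w["t"]-o["eef_pos"]),(R@M).round(3))
p=[.5349,.1081,1.4692]
print([w2pix(w,X).round(1) for X in place(p,HOL,.003)],w2pix(w,o["eef_pos"]))
E
```

```text
[0.53287964 0.11415862 0.21803134] [[-0.003  0.085  0.996]
 [ 0.003  0.996 -0.085]
 [-1.     0.003 -0.003]] [ 0.21  0.35 -0.65  1.85  0.24  1.03 -0.63]
cam tool [-0.14581856  0.0782703   0.00249002] [[-0.005 -0.007  1.   ]
 [-0.32  -0.947 -0.009]
 [ 0.948 -0.32   0.002]]
[array([306.6, 224.1]), array([251.4, 223.6]), array([279.8, 132.2])] [274.93676961 258.7366612 ]
```

View pics/w1.png

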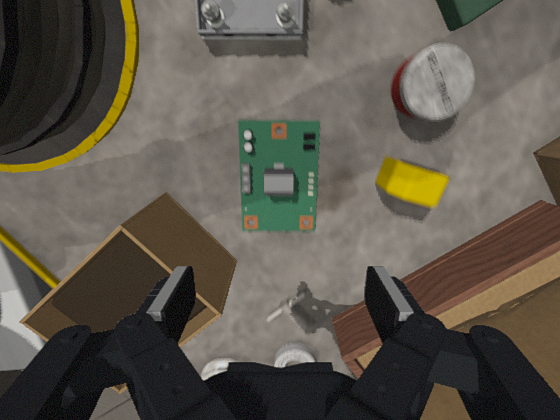

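Call:
drive_tool(slide=[[0,40,0],[-2,80,-15],[-5,120,-35],[-5,160,-55],[-5,194,-68],[-5,194,-68],[-5,194,-68],[-5,194,-68]], turn=[[0,0,-0.015],[0,0,-0.015],[0,0,-0.015],[0,0,-0.015],[0,0,-0.015],[0,0,-0.015],[0,0,-0.015],[0,0,-0.015]], gripper=[1,1,1,1,1,1,1,1])

```text
t: 3.3
eef_pos: [0.5287, 0.3066, 0.1503]
tool_rot: [0.705, 0.037, 0.707, -0.035]
contact_force: [-0.1, -0.2, -1.1]
gripper_width: 1.001
```

```bash
cat >> h.py <<'E'
from scipy.spatial.transform import Rotation as Ro
def tool():
    o=bot.get_obs();q=o["tool_rot"];return o["eef_pos"],Ro.from_quat([q[1],q[2],q[3],q[0]]).as_matrix(),o
E
python3 - <<'E'
from h import *
w=bot.read_camera("wrist"); cv2.imwrite("pics/w2.png",w["color"][:,:,::-1])
p,M,o=tool();print(p,M.round(3).tolist(),o["q"].round(2),o["contact_force"])
for z in(.034,.0475): print([w2pix(w,X).round(1).tolist() for X in place([.5275,.3385,1.471],HOL,z)])
import pickle;pickle.dump((w,p,M),open("w2.pkl","wb"))
E
```

```text
[0.52882297 0.30636854 0.1504864 ] [[-0.002, 0.102, 0.995], [0.002, 0.995, -0.102], [-1.0, 0.002, -0.002]] [-0.16  0.54 -0.63  1.75  0.37  0.97 -1.04] [ 0.68391092  0.74978661 -1.04391614]
[[313.9, 229.3], [237.4, 229.5], [274.6, 98.1]]
[[315.5, 235.1], [235.4, 235.2], [274.3, 97.5]]
```

View pics/w2.png

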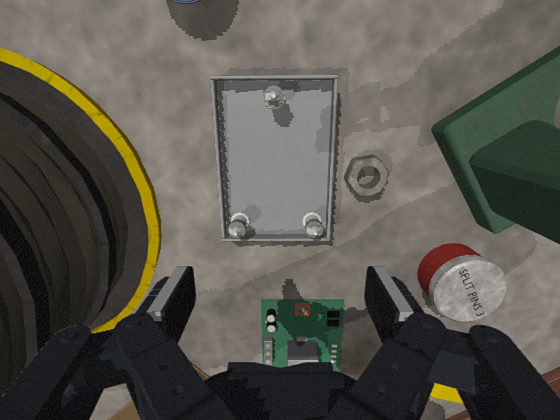

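```bash
python3 - <<'E'
from h import *
import pickle
w,p,M=pickle.load(open("w2.pkl","rb"))
a=[w["color"][80:115,257:292,::-1],w["color"][210:245,220:255,::-1],w["color"][210:245,297:332,::-1]]
cv2.imwrite("pics/w2c.png",cv2.resize(np.hstack(a),None,fx=7,fy=7,interpolation=cv2.INTER_CUBIC))
crop(w,205,65,345,250,4.0*.8,"pics/w2d.png")
E
```

```text
(no output)
```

View pics/w2c.png

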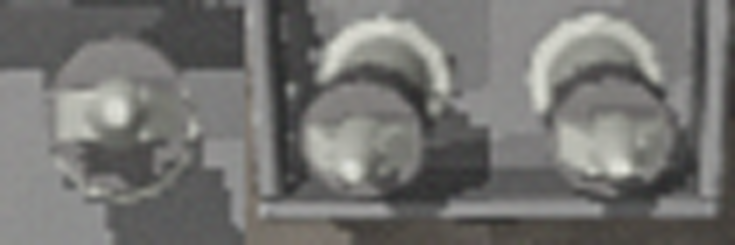

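View pics/w2d.png

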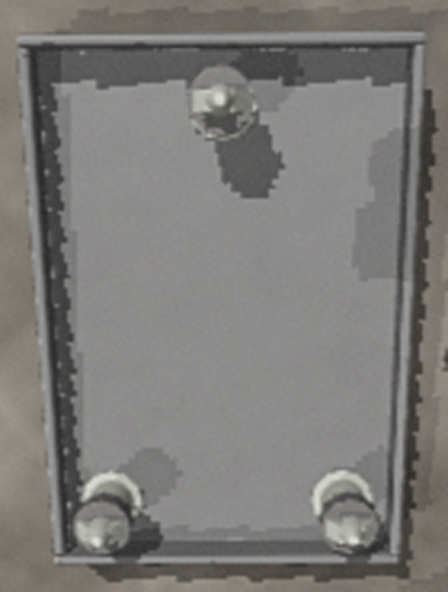

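Call:
drive_tool(slide=[[0,-40,0],[2,-80,0],[5,-120,-5],[7,-160,-15],[7,-200,-25],[7,-230,-30],[7,-230,-30],[7,-230,-30]], turn=[[0,0,0],[0,0,0],[0,0,0],[0,0,0],[0,0,0],[0,0,0],[0,0,0],[0,0,0]], gripper=[1,1,1,1,1,1,1,1])

```text
t: 4.15
eef_pos: [0.5362, 0.0745, 0.121]
tool_rot: [0.706, 0.038, 0.706, -0.037]
contact_force: [0.8, 0.6, -0.3]
gripper_width: 1.004
```

```bash
python3 - <<'E'
from h import *
import pickle
w=bot.read_camera("wrist"); cv2.imwrite("pics/w3.png",w["color"][:,:,::-1])
p,M,o=tool();print(p,M.round(3).tolist(),o["contact_force"])
print([w2pix(w,X).round(1).tolist() for X in place([.5349,.1081,1.469],HOL,.003)]); print(orange(w,(200,60,360,270)))
pickle.dump((w,p,M),open("w3.pkl","wb"))
E
```

```text
[0.53620727 0.0760696  0.12125207] [[-0.001, 0.104, 0.995], [0.003, 0.995, -0.104], [-1.0, 0.003, -0.001]] [ 0.73842868  0.22043809 -0.1882857 ]
[[313.3, 226.8], [237.1, 227.2], [273.8, 95.9]]
[(np.int32(354), array([272.17,  94.69])), (np.int32(225), array([235.78, 226.71])), (np.int32(235), array([312.5 , 225.79]))]
```

View pics/w3.png

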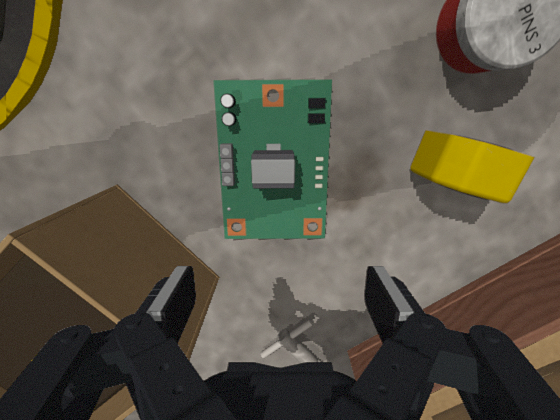

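```bash
python3 - <<'E'
from h import *
import pickle
w2,p2,M2=pickle.load(open("w2.pkl","rb"));w3,p3,M3=pickle.load(open("w3.pkl","rb"))
hp=[[312.5,225.79],[235.78,226.71],[272.17,94.69]]
p,r=fit([(w3,HOL,.003,hp)],[.535,.108,1.47]);print("board",p.round(4),r.tolist())
print("board in tool",M3.T@(np.r_[p[:2],0]-p3), p[2]-np.arctan2(M3[1,1],M3[0,1]))
tp=[[314.9,233.1],[235.3,233.1],[272.9,94.8]]
f=lambda L:(np.array(L)+.5)/3.2-.5+np.array((205,65))
C=np.array([[75,53,0],[75,-53,0],[-75,-53,0],[-75,53,0]])/1000
cp=f([[20,38],[424,35],[400,562],[57,562]])
for n,o in(("tip",[(w2,HOL,.0475,tp)]),("rim",[(w2,C,.026,cp)])):
    t,r=fit(o,[.528,.338,1.47]);print(n,t.round(4),r.tolist())
    print("in tool",M2.T@(np.r_[t[:2],0]-p2),t[2]-np.arctan2(M2[1,1],M2[0,1]))
E
```

```text
board [0.5338 0.109  1.4724] [[-0.2, 0.08], [0.3, -0.25], [-0.08, 0.11]]
board in tool [ 0.12134381  0.03223138 -0.00567415] 0.005616946734021244
tip [0.5271 0.3405 1.4762] [[0.27, -0.22], [-0.42, 0.3], [0.13, -0.04]]
in tool [ 0.15057058  0.03345212 -0.00491546] 0.00799857909156132
rim [0.5274 0.3394 1.4746] [[-1.07, -0.73], [1.19, -0.74], [0.16, 0.9], [-0.31, 1.43]]
in tool [ 0.15056724  0.03236978 -0.00446712] 0.006357431701818461
```

Call:
drive_tool(slide=[[-2,20,-20],[-2,33,-45],[-2.4,33,-70],[-2.4,33,-90],[-2.4,33,-100],[-2.4,33,-108],[-2.4,33,-112],[-2.4,33,-115],[-2.4,33,-115]], turn=[[0,0,0.006],[0,0,0.006],[0,0,0.006],[0,0,0.006],[0,0,0.006],[0,0,0.006],[0,0,0.006],[0,0,0.006],[0,0,0.006]], gripper=[0.55,0.55,0.55,0.55,0.55,0.55,0.55,0.55,0.55])

```text
t: 5.1
eef_pos: [0.5341, 0.1092, 0.0066]
tool_rot: [0.706, 0.036, 0.706, -0.034]
contact_force: [-0.5, -0.7, 0.4]
gripper_width: 0.547
```

```bash
python3 - <<'E'
from h import *
w=bot.read_camera("wrist"); cv2.imwrite("pics/w4.png",w["color"][:,:,::-1])
p,M,o=tool();print(p,np.arctan2(M[1,1],M[0,1]),o["contact_force"],o["gripper_width"])
E
```

```text
[0.53421437 0.10912118 0.00670839] 1.4725496372254805 [-0.20826413 -0.39047712  0.07323051] 0.5579173074976791
```

View pics/w4.png

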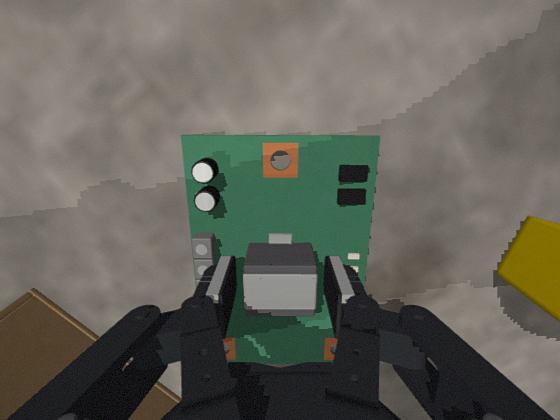

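Call:
drive_tool(slide=[[0,0,0],[0,0,0],[0,0,0],[0,0,0],[0,0,0],[0,0,5],[0,0,15],[0,0,30],[0,0,45],[0,0,60]], turn=[[0,0,0],[0,0,0],[0,0,0],[0,0,0],[0,0,0],[0,0,0],[0,0,0],[0,0,0],[0,0,0],[0,0,0]], gripper=[0.2,0.2,0.2,0.2,0.2,0.2,0.2,0.2,0.2,0.2], squeeze=70)

```text
t: 6.15
eef_pos: [0.5342, 0.1092, 0.0683]
tool_rot: [0.706, 0.036, 0.706, -0.034]
contact_force: [0.3, -0.2, -5.2]
gripper_width: 0.38
```

```bash
python3 - <<'E'
from h import *
w=bot.read_camera("wrist"); cv2.imwrite("pics/w5.png",w["color"][:,:,::-1])
p,M,o=tool();print(p,np.arctan2(M[1,1],M[0,1]),o["contact_force"],o["gripper_width"])
print(orange(w,(180,120,400,370)))
E
```

```text
[0.53570842 0.10971057 0.07057859] 1.4727418959884524 [ 0.55685703  0.13644761 -3.93132121] 0.379035592723183
[(np.int32(843), array([279.57, 159.38]))]
```

View pics/w5.png

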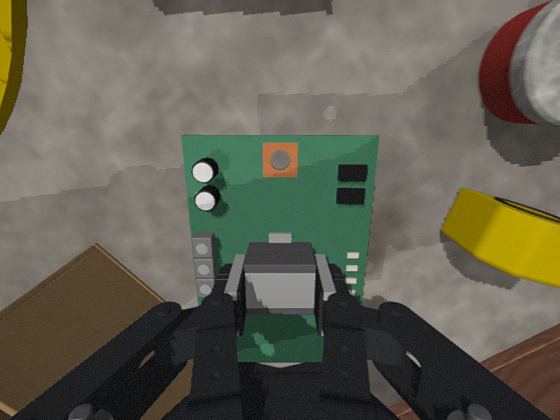

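Call:
drive_tool(slide=[[0,20,8],[-1,55,10],[-2,95,10],[-4,135,10],[-6,170,10],[-7,200,10],[-8,220,5],[-8.5,230,0],[-8.5,230.5,-4],[-8.5,230.5,-4]], turn=[[0,0,0.003],[0,0,0.003],[0,0,0.003],[0,0,0.003],[0,0,0.003],[0,0,0.003],[0,0,0.003],[0,0,0.003],[0,0,0.003],[0,0,0.003]], gripper=[0.2,0.2,0.2,0.2,0.2,0.2,0.2,0.2,0.2,0.2])

```text
t: 7.2
eef_pos: [0.5269, 0.3385, 0.0655]
tool_rot: [0.707, 0.034, 0.705, -0.033]
contact_force: [-0.5, -1.2, -5.4]
gripper_width: 0.383
```

```bash
cat > look.py <<'E'
from h import *
import sys,pickle
n=sys.argv[1]
w=bot.read_camera("wrist");t=bot.read_camera("top");s=bot.read_camera("scene")
p,M,o=tool();print(o["t"],p,np.arctan2(M[1,1],M[0,1]),M[2].round(4),o["contact_force"],o["torque"],o["gripper_width"])
pickle.dump((w,t,s,p,M),open(n+".pkl","wb"))
a=cv2.resize(w["color"][110:210,220:340,::-1],None,fx=3,fy=3,interpolation=cv2.INTER_CUBIC)
b=cv2.resize(t["color"][165:265,160:280,::-1],None,fx=3,fy=3,interpolation=cv2.INTER_CUBIC)
c=cv2.resize(s["color"][205:325,265:385,::-1],None,fx=2.5,fy=2.5,interpolation=cv2.INTER_CUBIC)
cv2.imwrite("pics/"+n+".png",np.vstack([np.hstack([a,b])[:300],np.hstack([c,np.zeros((300,420,3),np.uint8)])]))
E
python3 look.py L1
```

```text
7.35 [0.52781841 0.33830647 0.06646374] 1.473569276355062 [-1.      0.0027  0.0038] [ 0.01270228 -0.07441923 -5.92780261] [-0.0085585  -0.00296979  0.03650041] 0.382126711462252
```

View pics/L1.png

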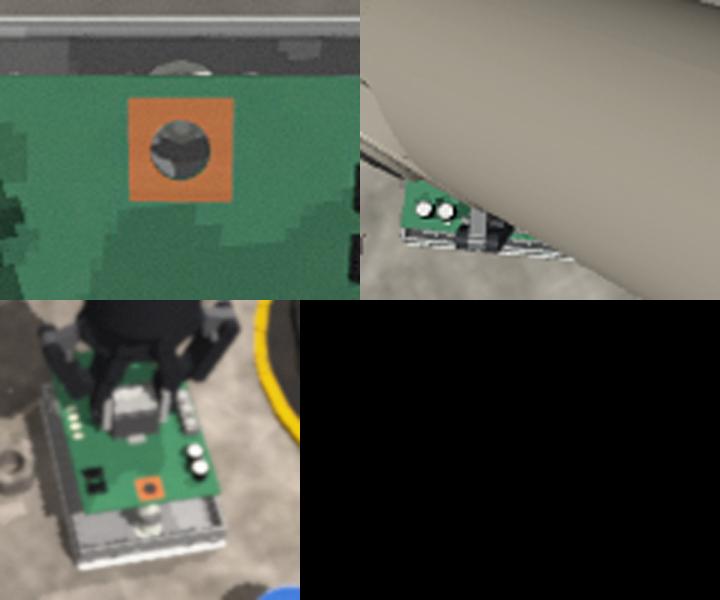

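```bash
python3 - <<'E'
from h import *
import pickle
w,t,s,p,M=pickle.load(open("L1.pkl","rb"))
tr=[.5272,.3402,1.475]
for z in(.034,.0415,.0475): print(z,[w2pix(w,X).round(1).tolist() for X in place(tr,HOL,z)],w2pix(s,place(tr,HOL,z)[2]).round(1))
B=np.array([[75,53,0],[75,-53,0]])/1000
print("rim",[w2pix(w,X).round(1) for X in place(tr,B,.026)])
print("hole c pix->w",pix2w(w,280,160,p[2]-.0047), "pred",place([p[0],p[1],1.4735],HOL,p[2]-.0057)[2])
print("c seen in scene",pix2w(s,265+150/2.5,205+(487-300)/2.5,p[2]-.0047))
print(w["R"],w["t"], -np.array(w["R"]).T@w["t"]-p)
E
```

```text
0.034 [[331.2, 314.8], [228.8, 315.0], [280.0, 147.7]] [324.6 289.5]
0.0415 [[333.1, 322.0], [227.1, 322.3], [280.0, 149.4]] [324.9 287.2]
0.0475 [[334.7, 328.2], [225.6, 328.5], [280.1, 150.8]] [325.1 285.3]
rim [array([189.5, 116.8]), array([370.2, 116.6])]
hole c pix->w [0.53240861 0.39535562 0.06176374] pred [0.53345269 0.39603215 0.06076374]
c seen in scene [0.53313207 0.39580213 0.06176374]
[[ 0.99533987 -0.09639634  0.00250962]
 [-0.09220851 -0.94383832  0.31728036]
 [-0.02821599 -0.3160332  -0.94832847]] [-0.49181653  0.37870563  0.34525041] [0.00636765 0.0808317  0.14202547]
```

Call:
drive_tool(slide=[[0,2,0],[0,2.3,-3],[0,2.3,-6],[0,2.3,-6],[0,2.3,-6]], turn=[[0,0,0.002],[0,0,0.002],[0,0,0.002],[0,0,0.002],[0,0,0.002]], gripper=[0.2,0.2,0.2,0.2,0.2])

```text
t: 7.85
eef_pos: [0.5277, 0.3405, 0.0603]
tool_rot: [0.708, 0.034, 0.705, -0.033]
contact_force: [0.4, -0.1, -6.4]
gripper_width: 0.381
```

```bash
cat > lk.py <<'E'
from h import *
import sys,pickle
n=sys.argv[1]
w=bot.read_camera("wrist");s=bot.read_camera("scene");t=bot.read_camera("top")
p,M,o=tool();print(o["t"],p,np.arctan2(M[1,1],M[0,1]),M[2].round(4),o["contact_force"],o["torque"],o["gripper_width"])
pickle.dump((w,t,s,p,M),open(n+".pkl","wb"))
a=cv2.resize(w["color"][125:195,240:320,::-1],None,fx=5,fy=5,interpolation=cv2.INTER_CUBIC)
c=cv2.resize(s["color"][215:315,270:370,::-1],None,fx=3.5,fy=3.5,interpolation=cv2.INTER_CUBIC)
cv2.imwrite("pics/"+n+".png",np.hstack([a,c]))
tr=[.5272,.3402,1.475]
for z in(.034,.0475): print(z,[w2pix(w,X).round(1).tolist() for X in place(tr,HOL,z)],w2pix(s,place(tr,HOL,z)[2]).round(1))
E
python3 lk.py L2
```

```text
8.0 [0.5278908  0.34070484 0.06056709] 1.4756171289007862 [-1.      0.0028  0.004 ] [ 0.89101846  0.49663318 -6.3383359 ] [-0.02208692 -0.06484478  0.02654736] 0.38478672921919355
0.034 [[331.4, 322.4], [226.8, 322.7], [278.9, 152.7]] [324.6 289.5]
0.0475 [[334.9, 336.6], [223.3, 336.9], [279.0, 156.3]] [325.1 285.3]
```

View pics/L2.png

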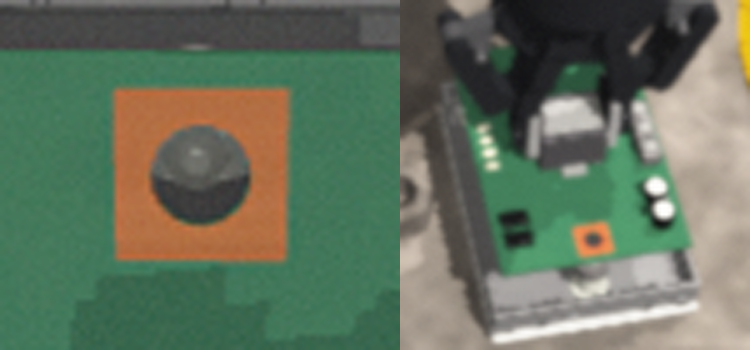

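```bash
python3 - <<'E'
from h import *
import pickle
w,t,s,p,M=pickle.load(open("L2.pkl","rb"))
h=pix2w(w,279.7,159.6,p[2]-.0037); print(h)
print(w2pix(w,np.r_[h[:2],.0475])); print("tip",pix2w(w,279.2,154.6,.0475))
E
```

```text
[0.5330735  0.39766566 0.05686709]
[279.63515369 156.72537358]
tip [0.5329536  0.39878563 0.0475    ]
```

Call:
drive_tool(slide=[[-0.2,0.7,-2],[-0.2,0.7,-4],[-0.2,0.7,-6],[-0.2,0.7,-7.5],[-0.2,0.7,-9],[-0.2,0.7,-9]], turn=[[0,0,0],[0,0,0],[0,0,0],[0,0,0],[0,0,0],[0,0,0]], gripper=[0.2,0.2,0.2,0.2,0.2,0.2])

```text
t: 8.6
eef_pos: [0.5275, 0.3413, 0.0513]
tool_rot: [0.708, 0.034, 0.705, -0.033]
contact_force: [-0.7, 0.6, -6.1]
gripper_width: 0.387
```

```bash
python3 lk.py L3
```

```text
8.75 [0.52772506 0.34142642 0.05158104] 1.475575227664324 [-1.      0.0028  0.004 ] [ 0.24439978  0.37853463 -5.76149303] [ 0.0021148   0.02156027 -0.05026724] 0.38228213809838313
0.034 [[334.0, 332.6], [224.9, 332.9], [279.4, 156.4]] [324.6 289.5]
0.0475 [[337.8, 348.2], [221.2, 348.5], [279.5, 160.5]] [325.1 285.3]
```

View pics/L3.png

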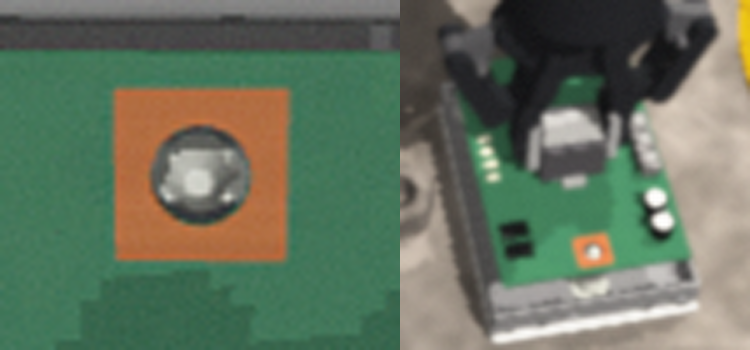

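Call:
drive_tool(slide=[[0,0,-1],[0,0,-2],[0,0,-3],[0,0,-4],[0,0,-4]], turn=[[0,0,0],[0,0,0],[0,0,0],[0,0,0],[0,0,0]], gripper=[0.2,0.2,0.2,0.2,0.2])

```text
t: 9.25
eef_pos: [0.5275, 0.3414, 0.0474]
tool_rot: [0.708, 0.035, 0.705, -0.033]
contact_force: [-0.6, 0.1, -5.7]
gripper_width: 0.383
```

```bash
python3 lk.py L4
```

```text
9.4 [0.52763825 0.34147025 0.04758198] 1.4757281260459434 [-1.      0.0028  0.004 ] [-0.05033463 -0.14165201 -5.94311915] [0.02047433 0.06419996 0.00165241] 0.3839447726471559
0.034 [[335.0, 337.1], [224.0, 337.4], [279.5, 157.8]] [324.6 289.5]
0.0475 [[339.1, 353.2], [220.1, 353.6], [279.6, 162.1]] [325.1 285.3]
```

View pics/L4.png

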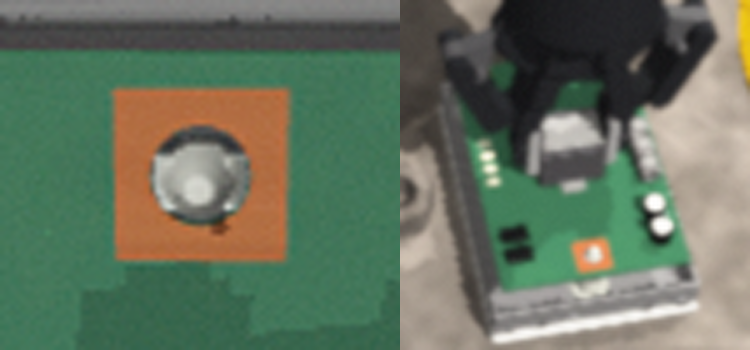

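Call:
drive_tool(slide=[[0,0,-0.7],[0,0,-1.4],[0,0,-2],[0,0,-2]], turn=[[0,0,0],[0,0,0],[0,0,0],[0,0,0]], gripper=[0.2,0.2,0.2,0.2])

```text
t: 9.8
eef_pos: [0.5277, 0.3418, 0.0459]
tool_rot: [0.708, 0.035, 0.705, -0.033]
contact_force: [-0.9, 0.7, -1.5]
gripper_width: 0.381
```

Call:
drive_tool(slide=[[0,0,-0.5],[0,0,-0.5],[0,0,-0.5],[0,0,-0.5],[0,0,0],[0,0,10],[0,0,25],[0,0,45],[0,0,65],[0,-10,80]], turn=[[0,0,0],[0,0,0],[0,0,0],[0,0,0],[0,0,0],[0,0,0],[0,0,0],[0,0,0],[0,0,0],[0,0,0]], gripper=[0.38,0.5,0.55,0.55,0.55,0.55,0.55,0.55,0.55,0.55])

```text
t: 10.8
eef_pos: [0.5278, 0.3338, 0.1288]
tool_rot: [0.709, 0.035, 0.704, -0.031]
contact_force: [0.1, 0.3, 0.9]
gripper_width: 0.552
```

```bash
python3 - <<'E'
from h import *
import pickle
w=bot.read_camera("wrist"); s=bot.read_camera("scene"); cv2.imwrite("pics/w6.png",w["color"][:,:,::-1])
crop(s,270,215,370,315,6,"pics/s6.png")
p,M,o=tool();print(o["t"],p,np.arctan2(M[1,1],M[0,1]),o["contact_force"])
pickle.dump((w,s,p,M),open("w6.pkl","wb"))
E
```

```text
10.9 [0.52943874 0.33095321 0.12885822] 1.474100607556369 [ 0.11718801  0.17859558 -0.05595012]
```

View pics/w6.png

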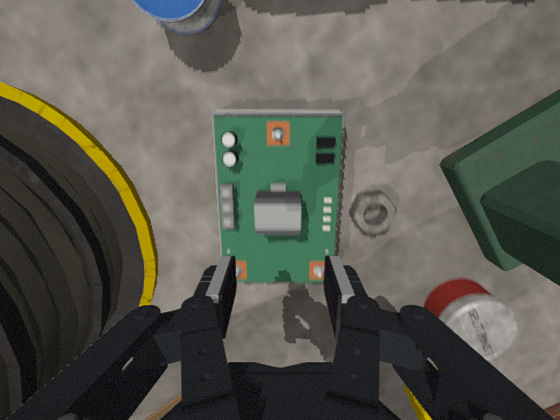

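View pics/s6.png

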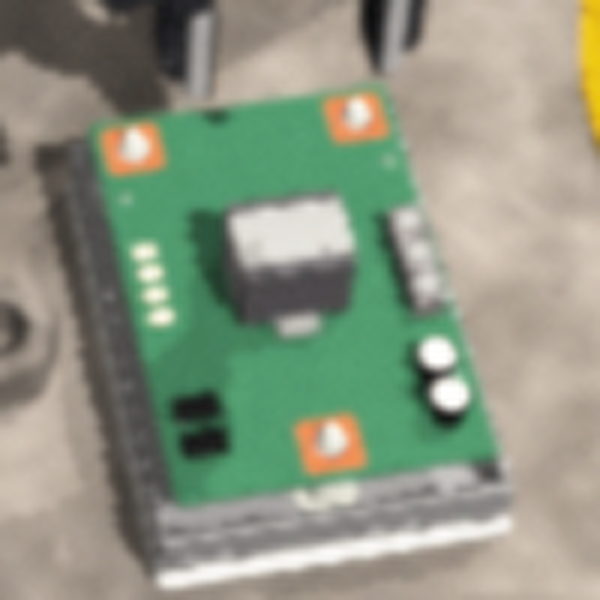

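Call:
drive_tool(slide=[[1,25,0],[1.6,45,-10],[1.6,45.3,-40],[1.6,45.3,-65],[1.6,45.3,-78],[1.6,45.3,-83],[1.6,45.3,-83]], turn=[[0,0,0],[0,0,0],[0,0,0],[0,0,0],[0,0,0],[0,0,0],[0,0,0]], gripper=[0,0,0,0,0,0,0], squeeze=40)

```text
t: 11.6
eef_pos: [0.531, 0.3759, 0.0455]
tool_rot: [0.709, 0.036, 0.704, -0.033]
contact_force: [0.7, -0.1, 0.8]
gripper_width: -0.0
```

```bash
python3 - <<'E'
from h import *
w=bot.read_camera("wrist"); s=bot.read_camera("scene"); cv2.imwrite("pics/w7.png",w["color"][:,:,::-1])
crop(s,270,215,370,315,6,"pics/s7.png")
p,M,o=tool();print(o["t"],p,np.arctan2(M[1,1],M[0,1]),o["contact_force"])
E
```

```text
11.7 [0.53165938 0.37669685 0.04696561] 1.4738507601420185 [ 0.47131125  0.44831756 -0.50223039]
```

View pics/w7.png

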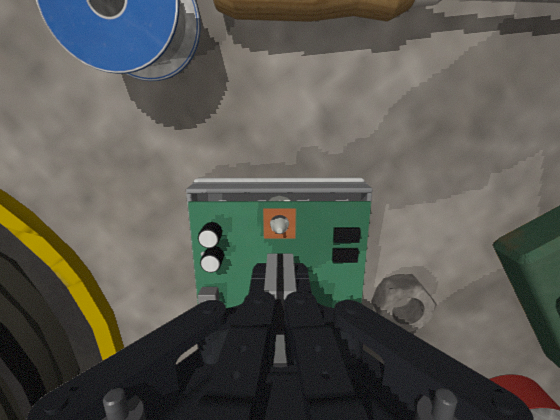

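View pics/s7.png

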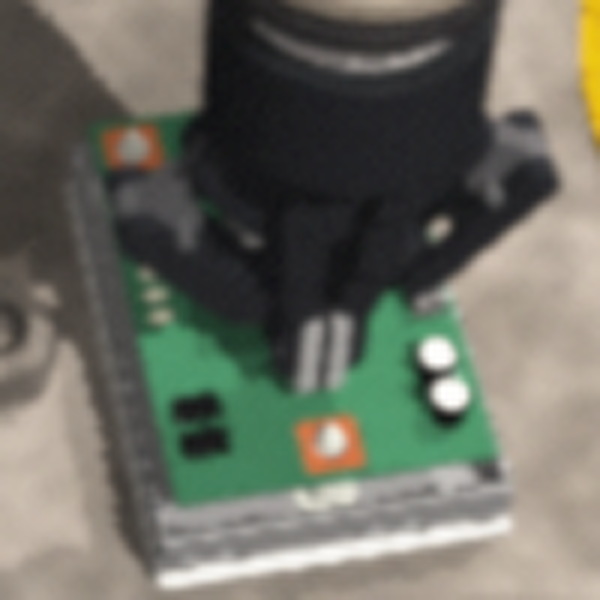

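Call:
drive_tool(slide=[[0,0,-1],[0,0,-2],[0,0,-3],[0,0,-4],[0,0,-5],[0,0,-5]], turn=[[0,0,0],[0,0,0],[0,0,0],[0,0,0],[0,0,0],[0,0,0]], gripper=[0,0,0,0,0,0])

```text
t: 12.3
eef_pos: [0.5315, 0.3766, 0.0417]
tool_rot: [0.71, 0.036, 0.703, -0.032]
contact_force: [-0.7, 0.6, 0.1]
gripper_width: -0.003
```

Call:
drive_tool(slide=[[0,0,-0.5],[0,0,-1],[0,0,-1.5],[0,0,-1.5]], turn=[[0,0,0],[0,0,0],[0,0,0],[0,0,0]], gripper=[0,0,0,0])

```text
t: 12.7
eef_pos: [0.5316, 0.3766, 0.0402]
tool_rot: [0.71, 0.036, 0.703, -0.032]
contact_force: [-0.6, 0.1, 0.4]
gripper_width: 0.001
```

Call:
drive_tool(slide=[[0,0,-0.4],[0,0,-0.8],[0,0,-1.2],[0,0,-1.2]], turn=[[0,0,0],[0,0,0],[0,0,0],[0,0,0]], gripper=[0,0,0,0])

```text
t: 13.1
eef_pos: [0.5317, 0.3766, 0.0395]
tool_rot: [0.71, 0.036, 0.703, -0.032]
contact_force: [-1.3, -1.9, 5.4]
gripper_width: -0.0
```

Call:
drive_tool(slide=[[0,0,-0.8],[0,0,-1.2],[0,0,-1.2]], turn=[[0,0,0],[0,0,0],[0,0,0]], gripper=[0,0,0])

```text
t: 13.4
eef_pos: [0.5317, 0.3767, 0.0392]
tool_rot: [0.71, 0.036, 0.703, -0.033]
contact_force: [-2.3, -2.6, 8.5]
gripper_width: 0.001
```

Call:
drive_tool(slide=[[0,0,-1.4],[0,0,-1.9],[0,0,-1.9]], turn=[[0,0,0],[0,0,0],[0,0,0]], gripper=[0,0,0])

```text
t: 13.7
eef_pos: [0.5317, 0.3767, 0.0381]
tool_rot: [0.71, 0.036, 0.703, -0.033]
contact_force: [-2.4, -2.0, 8.7]
gripper_width: 0.003
```

Call:
drive_tool(slide=[[0,0,-1.2],[0,0,-1.6],[0,0,-1.6]], turn=[[0,0,0],[0,0,0],[0,0,0]], gripper=[0,0,0])

```text
t: 14.0
eef_pos: [0.5317, 0.3767, 0.0376]
tool_rot: [0.71, 0.036, 0.702, -0.033]
contact_force: [-2.7, -2.9, 10.3]
gripper_width: 0.001
```

Call:
drive_tool(slide=[[0,0,-1.5],[0,0,-1.8],[0,0,-1.8]], turn=[[0,0,0],[0,0,0],[0,0,0]], gripper=[0,0,0])

```text
t: 14.3
eef_pos: [0.5317, 0.3768, 0.0371]
tool_rot: [0.71, 0.036, 0.702, -0.033]
contact_force: [-4.5, -3.3, 12.0]
gripper_width: -0.0
```

Call:
drive_tool(slide=[[0,0,-1.8],[0,0,-2.1],[0,0,-2.1]], turn=[[0,0,0],[0,0,0],[0,0,0]], gripper=[0,0,0])

```text
t: 14.6
eef_pos: [0.5318, 0.3768, 0.0364]
tool_rot: [0.711, 0.036, 0.702, -0.033]
contact_force: [-3.6, -3.9, 13.4]
gripper_width: -0.002
```

Call:
drive_tool(slide=[[0,0,-1.9],[0,0,-2.2],[0,0,-2.2]], turn=[[0,0,0],[0,0,0],[0,0,0]], gripper=[0,0,0])

```text
t: 14.9
eef_pos: [0.5318, 0.3768, 0.036]
tool_rot: [0.711, 0.035, 0.702, -0.034]
contact_force: [-4.6, -4.0, 15.3]
gripper_width: 0.001
```

```bash
cat > q.py <<'E'
from h import *
import sys
w=bot.read_camera("wrist")
p,M,o=tool();print(o["t"],p,o["contact_force"])
crop(w,170,170,390,330,3.5,"pics/%s.png"%sys.argv[1])
E
python3 q.py q1
```

```text
14.95 [0.5318002  0.37685795 0.03602577] [-3.49486657 -4.45912811 15.4580537 ]
```

View pics/q1.png

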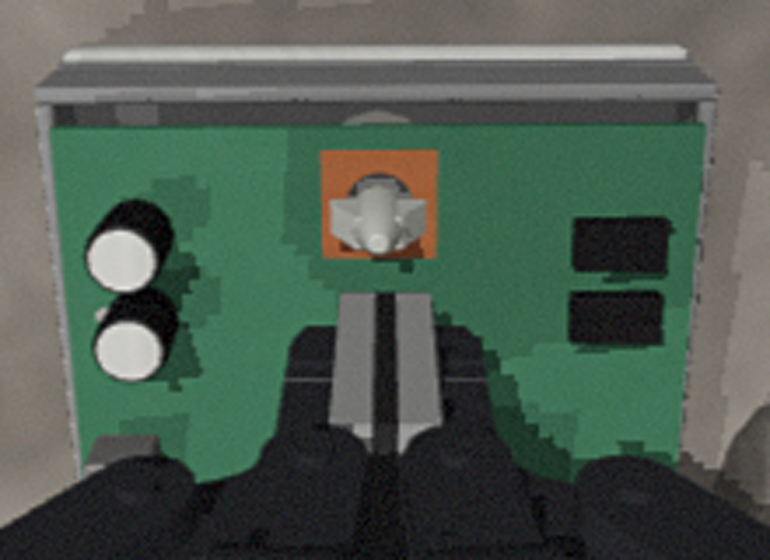

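Call:
drive_tool(slide=[[0,0,-2.1],[0,0,-2.4],[0,0,-2.4]], turn=[[0,0,0],[0,0,0],[0,0,0]], gripper=[0,0,0])

```text
t: 15.25
eef_pos: [0.5318, 0.3769, 0.0357]
tool_rot: [0.711, 0.035, 0.701, -0.034]
contact_force: [-4.2, -4.5, 18.4]
gripper_width: -0.002
```

```bash
python3 q.py q2
```

```text
15.3 [0.53181768 0.37684612 0.03573065] [-4.6223223  -5.62943994 18.39515858]
```

View pics/q2.png

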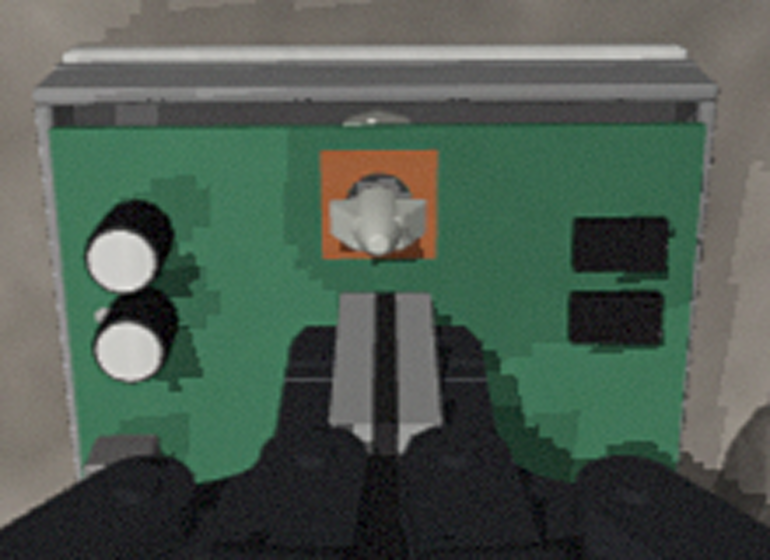

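Call:
drive_tool(slide=[[0,0,3],[0,-5,20],[0,-25,45],[0,-50,75],[0,-60,95],[0,-60,95],[0,-60,95]], turn=[[0,0,0],[0,0,0],[0,0,0],[0,0,0],[0,0,0],[0,0,0],[0,0,0]], gripper=[0,0,0,0,0,0,0])

```text
t: 16.0
eef_pos: [0.5321, 0.3167, 0.1313]
tool_rot: [0.711, 0.036, 0.701, -0.034]
contact_force: [-0.1, -0.2, -0.7]
gripper_width: -0.001
```

```bash
cat > v.py <<'E'
from h import *
import sys
n=sys.argv[1]
w=bot.read_camera("wrist"); s=bot.read_camera("scene"); cv2.imwrite("pics/%sw.png"%n,cv2.resize(w["color"][80:300,190:370,::-1],None,fx=2.7,fy=2.7,interpolation=cv2.INTER_CUBIC))
crop(s,270,215,370,315,6,"pics/%ss.png"%n)
p,M,o=tool();print(o["t"],p,np.arctan2(M[1,1],M[0,1]),M[2].round(4),o["contact_force"])
E
python3 v.py v1
```

```text
16.1 [0.53113206 0.3171375  0.12998498] 1.4738522188753256 [-0.9999  0.0022  0.0124] [0.35380848 0.22198179 0.24915958]
```

View pics/v1w.png

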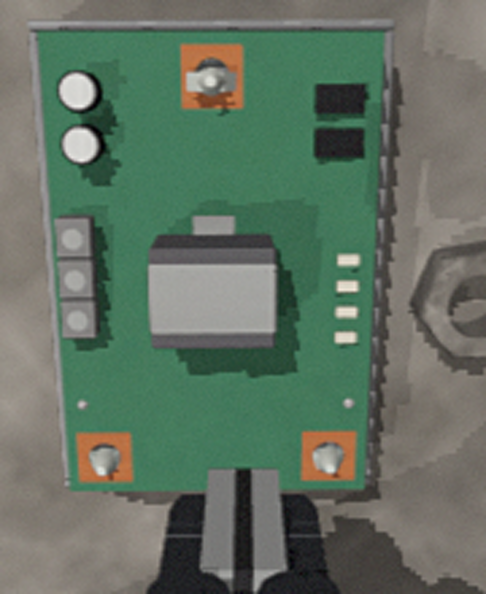

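View pics/v1s.png

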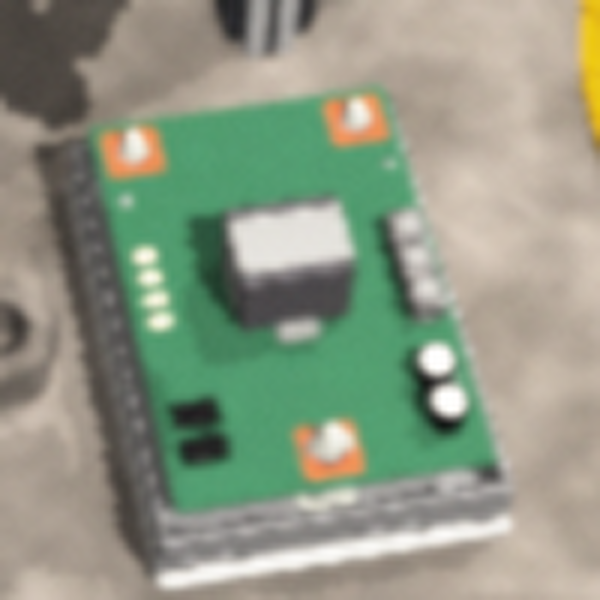

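Call:
drive_tool(slide=[[10,-8,-20],[20.2,-13,-50],[20.2,-13,-72],[20.2,-13,-82],[20.2,-13,-86],[20.2,-13,-86.5],[20.2,-13,-86.5]], turn=[[0,0.012,0],[0,0.012,0],[0,0.012,0],[0,0.012,0],[0,0.012,0],[0,0.012,0],[0,0.012,0]], gripper=[0,0,0,0,0,0,0])

```text
t: 16.8
eef_pos: [0.5515, 0.305, 0.0444]
tool_rot: [0.707, 0.035, 0.706, -0.033]
contact_force: [0.9, -0.1, 0.3]
gripper_width: 0.004
```

```bash
python3 - <<'E'
from h import *
w=bot.read_camera("wrist"); s=bot.read_camera("scene"); cv2.imwrite("pics/a1.png",np.hstack([cv2.resize(w["color"][150:400,170:390,::-1],None,fx=1.8,fy=1.8),cv2.resize(s["color"][210:310,270:370,::-1],None,fx=4,fy=4)[:450][:400].repeat(1,0) if 0 else np.vstack([cv2.resize(s["color"][210:310,270:370,::-1],None,fx=4,fy=4),np.zeros((50,400,3),np.uint8)])]))
p,M,o=tool();print(o["t"],p,M[2].round(4),o["contact_force"])
E
```

```text
16.9 [0.55179637 0.30475168 0.04461025] [-1.      0.002   0.0019] [ 0.10516426 -0.77048277  0.07466793]
```

View pics/a1.png

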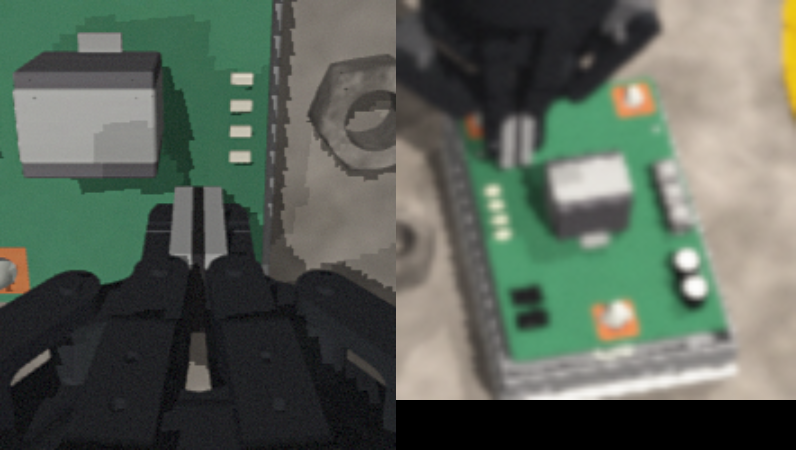

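Call:
drive_tool(slide=[[0,0,-1],[0,0,-2],[0,0,-3],[0,0,-3.8],[0,0,-4.4],[0,0,-4.6]], turn=[[0,0,0],[0,0,0],[0,0,0],[0,0,0],[0,0,0],[0,0,0]], gripper=[0,0,0,0,0,0])

```text
t: 17.5
eef_pos: [0.5517, 0.3047, 0.0399]
tool_rot: [0.707, 0.035, 0.706, -0.034]
contact_force: [0.6, -0.5, 1.0]
gripper_width: -0.0
```

Call:
drive_tool(slide=[[0,0,-0.5],[0,0,-1],[0,0,-1.4],[0,0,-1.6]], turn=[[0,0,0],[0,0,0],[0,0,0],[0,0,0]], gripper=[0,0,0,0])

```text
t: 17.9
eef_pos: [0.5519, 0.3048, 0.0387]
tool_rot: [0.707, 0.035, 0.706, -0.034]
contact_force: [-1.2, -0.5, 6.0]
gripper_width: -0.002
```

Call:
drive_tool(slide=[[0,0,-1.0],[0,0,-1.4],[0,0,-1.6]], turn=[[0,0,0],[0,0,0],[0,0,0]], gripper=[0,0,0])

```text
t: 18.2
eef_pos: [0.5519, 0.3048, 0.038]
tool_rot: [0.707, 0.035, 0.705, -0.034]
contact_force: [-1.9, -1.6, 7.5]
gripper_width: 0.002
```

Call:
drive_tool(slide=[[0,0,-1.2],[0,0,-1.6],[0,0,-1.8]], turn=[[0,0,0],[0,0,0],[0,0,0]], gripper=[0,0,0])

```text
t: 18.5
eef_pos: [0.552, 0.3048, 0.0374]
tool_rot: [0.707, 0.035, 0.705, -0.034]
contact_force: [-3.8, -3.0, 12.6]
gripper_width: -0.0
```

Call:
drive_tool(slide=[[0,0,-1.6],[0,0,-1.9],[0,0,-2.0]], turn=[[0,0,0],[0,0,0],[0,0,0]], gripper=[0,0,0])

```text
t: 18.8
eef_pos: [0.552, 0.3048, 0.0368]
tool_rot: [0.708, 0.034, 0.705, -0.034]
contact_force: [-4.8, -4.0, 14.7]
gripper_width: 0.004
```

Call:
drive_tool(slide=[[0,0,-1.8],[0,0,-2.1],[0,0,-2.2]], turn=[[0,0,0],[0,0,0],[0,0,0]], gripper=[0,0,0])

```text
t: 19.1
eef_pos: [0.552, 0.3048, 0.0364]
tool_rot: [0.708, 0.034, 0.705, -0.034]
contact_force: [-5.6, -4.0, 16.7]
gripper_width: 0.003
```

Call:
drive_tool(slide=[[0,0,-2.0],[0,0,-2.3],[0,0,-2.4]], turn=[[0,0,0],[0,0,0],[0,0,0]], gripper=[0,0,0])

```text
t: 19.4
eef_pos: [0.552, 0.3047, 0.0357]
tool_rot: [0.708, 0.034, 0.705, -0.035]
contact_force: [-4.0, -3.8, 16.4]
gripper_width: 0.001
```

```bash
python3 v.py a2
```

```text
19.5 [0.55208994 0.30476958 0.03569891] 1.4736282086516712 [-1.     -0.0011  0.005 ] [-4.43394504 -3.867071   15.64138824]
```

View pics/a2s.png

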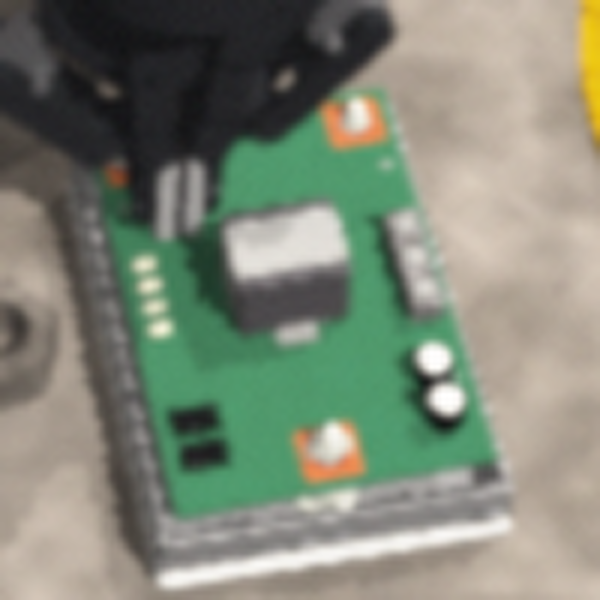

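Call:
drive_tool(slide=[[0,0,-2.0],[0,0,-2.2],[0,0,-2.3]], turn=[[0,0,0],[0,0,0],[0,0,0]], gripper=[0,0,0])

```text
t: 19.8
eef_pos: [0.5521, 0.3048, 0.0354]
tool_rot: [0.708, 0.034, 0.704, -0.035]
contact_force: [-6.1, -4.9, 18.5]
gripper_width: -0.0
```

Call:
drive_tool(slide=[[0,0,5],[0,-5,25],[-10,-15,55],[-25,-15,80],[-40,-15,95],[-40,-15,95],[-40,-15,95]], turn=[[0,0,0],[0,0.006,0],[0,0.006,0],[0,0.006,0],[0,0.006,0],[0,0.006,0],[0,0.006,0]], gripper=[0,0,0,0,0,0,0])

```text
t: 20.5
eef_pos: [0.5124, 0.2896, 0.1302]
tool_rot: [0.706, 0.033, 0.706, -0.035]
contact_force: [1.0, -0.4, 0.5]
gripper_width: 0.001
```

```bash
python3 v.py v2
```

```text
20.6 [0.5124565  0.28912737 0.12928557] 1.472839207006063 [-1.     -0.0034 -0.001 ] [-0.23778147  0.07740167  0.84093144]
```

View pics/v2w.png

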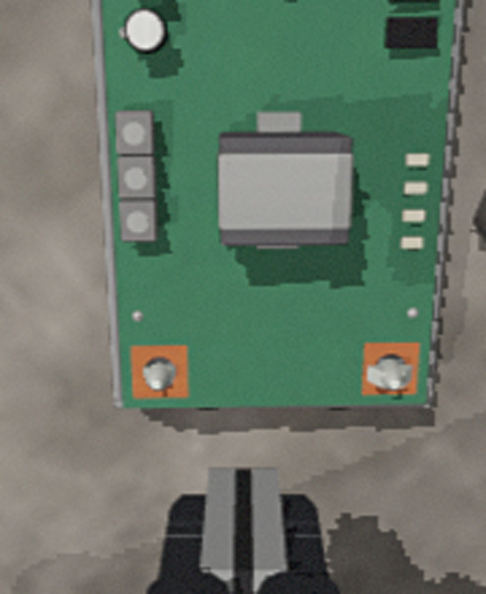

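```bash
python3 - <<'E'
from h import *
w=bot.read_camera("wrist"); crop(w,232,200,352,240,6.5,"pics/v3.png")
E
```

```text
(no output)
```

View pics/v3.png

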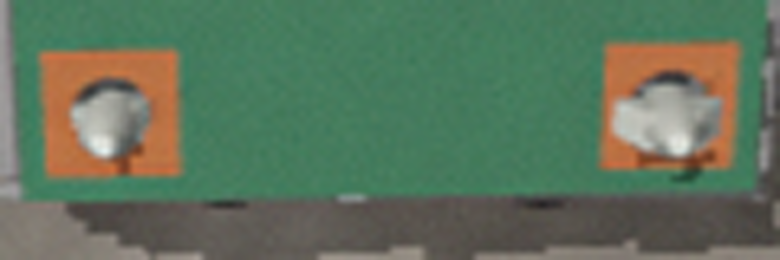

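Call:
drive_tool(slide=[[-8,10,-15],[-15,20,-45],[-15,20.2,-70],[-15,20.2,-80],[-15,20.2,-84.5],[-15,20.2,-85],[-15,20.2,-85]], turn=[[0,0,0],[0,0,0],[0,0,0],[0,0,0],[0,0,0],[0,0,0],[0,0,0]], gripper=[0,0,0,0,0,0,0])

```text
t: 21.35
eef_pos: [0.4982, 0.3095, 0.0449]
tool_rot: [0.706, 0.034, 0.706, -0.036]
contact_force: [-0.2, 0.9, -0.6]
gripper_width: -0.002
```

```bash
python3 v.py b1
```

```text
21.45 [0.49818423 0.3096236  0.04521634] 1.4722821164383169 [-1.0e+00 -2.4e-03  1.0e-04] [-0.67825844 -1.34801026 -0.89995655]
```

View pics/b1s.png

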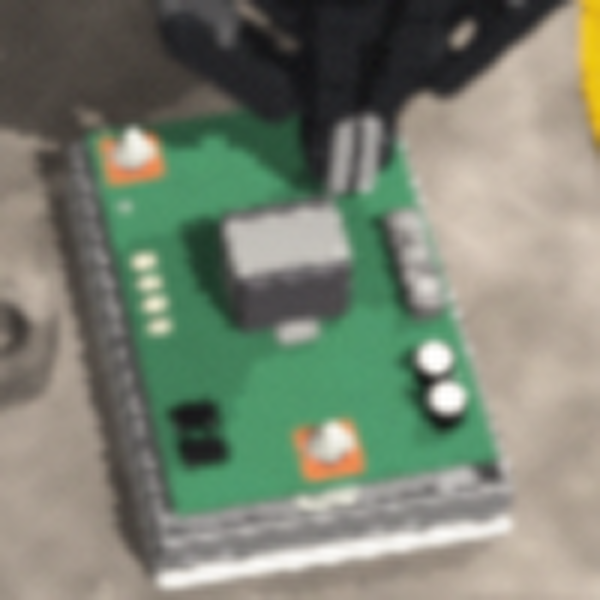

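Fingertips over the b press point, clear of parts.

Call:
drive_tool(slide=[[0,0,-1],[0,0,-2],[0,0,-3],[0,0,-4],[0,0,-5],[0,0,-5.2]], turn=[[0,0,0],[0,0,0],[0,0,0],[0,0,0],[0,0,0],[0,0,0]], gripper=[0,0,0,0,0,0])

```text
t: 22.05
eef_pos: [0.498, 0.3096, 0.0398]
tool_rot: [0.706, 0.034, 0.706, -0.036]
contact_force: [-0.1, -0.5, 0.5]
gripper_width: 0.002
```

Call:
drive_tool(slide=[[0,0,-0.5],[0,0,-1],[0,0,-1.5],[0,0,-1.8]], turn=[[0,0,0],[0,0,0],[0,0,0],[0,0,0]], gripper=[0,0,0,0])

```text
t: 22.45
eef_pos: [0.498, 0.3096, 0.0382]
tool_rot: [0.706, 0.034, 0.706, -0.036]
contact_force: [-0.4, 0.2, 3.8]
gripper_width: -0.002
```

Call:
drive_tool(slide=[[0,0,-0.8],[0,0,-1.3],[0,0,-1.6]], turn=[[0,0,0],[0,0,0],[0,0,0]], gripper=[0,0,0])

```text
t: 22.75
eef_pos: [0.498, 0.3096, 0.0371]
tool_rot: [0.706, 0.034, 0.706, -0.036]
contact_force: [-1.7, -1.9, 8.0]
gripper_width: -0.004
```

Call:
drive_tool(slide=[[0,0,-1.1],[0,0,-1.4],[0,0,-1.7]], turn=[[0,0,0],[0,0,0],[0,0,0]], gripper=[0,0,0])

```text
t: 23.05
eef_pos: [0.498, 0.3096, 0.0363]
tool_rot: [0.706, 0.034, 0.706, -0.036]
contact_force: [-3.1, -2.5, 12.6]
gripper_width: -0.002
```

Call:
drive_tool(slide=[[0,0,-1.5],[0,0,-1.9],[0,0,-2.0]], turn=[[0,0,0],[0,0,0],[0,0,0]], gripper=[0,0,0])

```text
t: 23.35
eef_pos: [0.498, 0.3096, 0.0356]
tool_rot: [0.707, 0.033, 0.706, -0.036]
contact_force: [-4.0, -3.0, 16.3]
gripper_width: -0.002
```

Call:
drive_tool(slide=[[0,0,-1.9],[0,0,-2.1],[0,0,-2.2]], turn=[[0,0,0],[0,0,0],[0,0,0]], gripper=[0,0,0])

```text
t: 23.65
eef_pos: [0.498, 0.3096, 0.035]
tool_rot: [0.707, 0.033, 0.706, -0.037]
contact_force: [-6.0, -4.4, 19.6]
gripper_width: -0.003
```

```bash
python3 v.py b2
```

```text
23.75 [0.49805579 0.30965435 0.03508142] 1.472291907341974 [-1.     -0.005   0.0021] [-4.85428222 -4.97213551 19.34515405]
```

View pics/b2s.png

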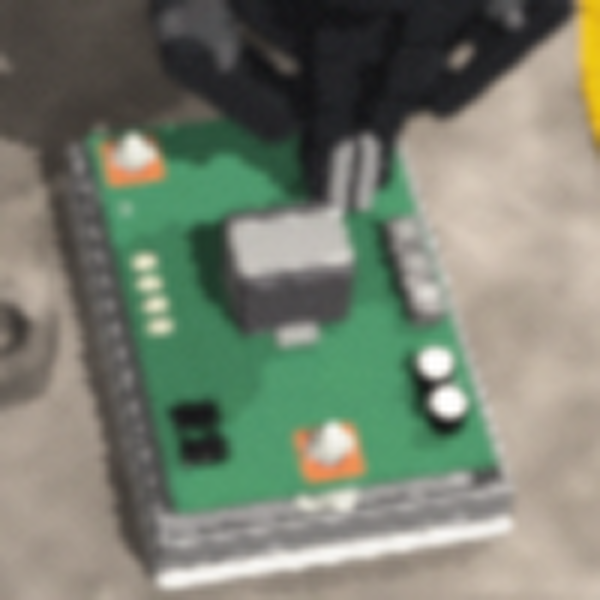

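Call:
drive_tool(slide=[[0,0,-1.6],[0,0,-1.8],[0,0,-1.8]], turn=[[0,0,0],[0,0,0],[0,0,0]], gripper=[0,0,0])

```text
t: 24.05
eef_pos: [0.4981, 0.3096, 0.035]
tool_rot: [0.707, 0.033, 0.705, -0.037]
contact_force: [-5.7, -5.7, 19.6]
gripper_width: -0.0
```

Call:
drive_tool(slide=[[0,0,5],[0,-8,25],[8,-20,55],[20,-22,80],[28,-22,95],[28,-22,95],[28,-22,95]], turn=[[0,0,0],[0,0,0],[0,0,0],[0,0,0],[0,0,0],[0,0,0],[0,0,0]], gripper=[0,0,0,0,0,0,0])

```text
t: 24.75
eef_pos: [0.5256, 0.2875, 0.1293]
tool_rot: [0.707, 0.033, 0.705, -0.037]
contact_force: [-0.3, 0.2, -0.7]
gripper_width: 0.004
```

```bash
python3 v.py v4; python3 - <<'E'
from h import *
w=bot.read_camera("wrist"); crop(w,220,200,340,245,6.5,"pics/v4z.png");crop(w,190,60,370,260,3,"pics/v4f.png")
E
```

```text
24.85 [0.52474428 0.28729675 0.12854915] 1.4730614235660644 [-1.0e+00 -7.2e-03  9.0e-04] [-0.4599448   0.65372785 -0.75129073]
```

View pics/v4z.png

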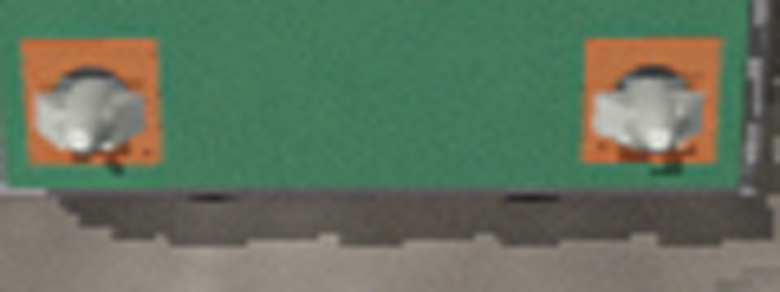

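View pics/v4f.png

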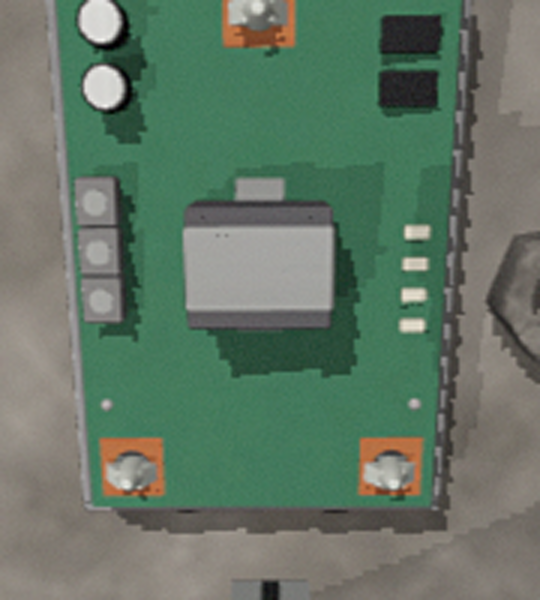

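View pics/v4s.png

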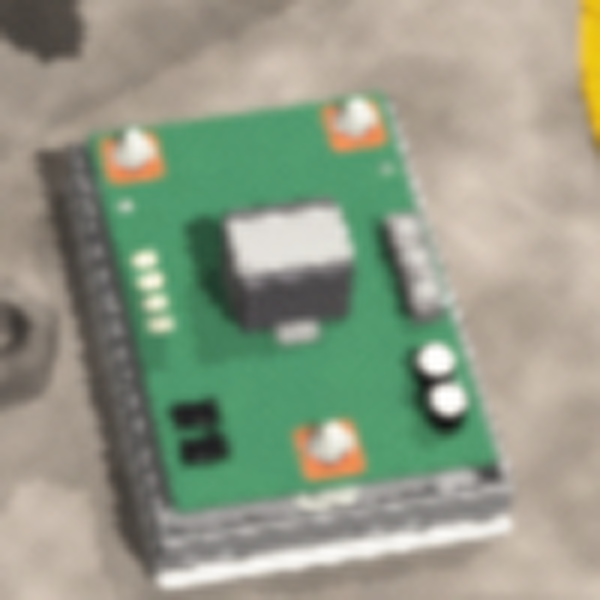

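```bash
python3 - <<'E'
from h import *
w=bot.read_camera("wrist"); crop(w,225,25,325,85,7,"pics/v5.png")
E
```

```text
(no output)
```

View pics/v5.png

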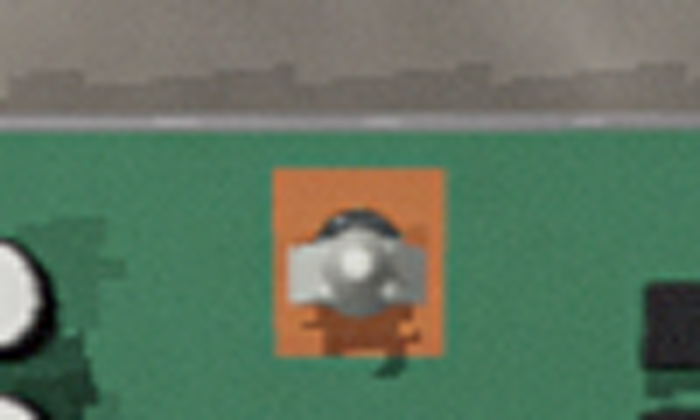

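All six barbs show as wings over the board, and the gripper is clear of it.

```bash
python3 - <<'E'
from station import bot
o=bot.get_obs();print(o["t"],o["contact_force"]);print(bot.hand_in())
E
```

```text
24.95 [ 0.24417205  0.08543868 -0.15983353]
the job is handed in; nothing more can be done
None
```

I mounted the board on the tray and handed the job in at about 25 s of the 48 s allowed. The hand-in reports no verdict.

**What I did:** I gripped the transformer across y and carried the board over the tray. I lined hole c up with its post by looking through it with the wrist camera, then lowered the board over the three posts and let go. With the fingers shut I then pressed 25 mm inboard of posts c, a and b in turn.

**Forces:** The highest downward push I read was 19.6 N, at post b, under the 25 N limit. These are readings at the end of each move. Sideways forces of up to about 6 N came with each press. The tray joint cannot be read directly; from the force and the stiffness given I put it at about 1.2 mm, against the 1.6 mm limit.

**Last checks:** The wrist pictures show both barbs spread out over the board at all three posts, the tips roughly centred in the holes, and the arm about 85 mm clear with no contact force.

**What was less clear:**
- **Snaps:** only post a gave a visible force drop. Posts b and c showed no clear drop, so for them I relied on the pictures and on the push turning stiff.
- **Post a:** it first looked lopsided, but it was even in the later view.
- **Seated height:** I judged it from where the tool stopped and did not measure it separately.

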